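Unbolt the safety screen's sash and push it up to its working height

TASK

Open the bench safety screen for work on the tray behind it: slide the bolt at the right of its sash fully back (to the right), then push the counterweighted sash up from beneath its lip until the lip is level with the black pointer on the left post, not past it, and leave it standing there with the bolt back. Only push, gently, and grip nothing; leave all the other things on the table where they are.

Things in the scene. Friction and masses are not known exactly. Their poses are not given: they have to be found in the camera images.
- screen: bench-top safety screen, 356 mm wide, 492 high, fixed on the table in front of the reagent tray. Origin on the table under the middle of its sash; x to the back, y to the left seen from the robot, z up. Grey sill up to z = 50 mm, front face at x = -12. Two posts (y = +-128 to +-178, front face x = -12, full height) guide the sash; their feet (40 wide, 13 high) reach forward to x = -100
- sash: clear counterweighted sliding sash with an aluminium lip along its bottom. Lip: 240 mm long (along y), sticks out 50 towards the robot, a plate 10 thick ending in a round nose bar, diameter 16. Origin in the sash plane, mid-lip; axes as the screen's. It starts down (origin 66 above the table, space under the lip free), rises up to 200, takes about 3 N (plus 12 N per m/s) and stays where left
- lip_nose (a point): point on the axis of the lip's round nose bar, at the middle of its length, 42 mm in front of the sash; 66 above the table with the sash down; it rises with the sash
- mark_tip (a point): tip of the black pointer clamped to the front of the left post, 124 mm left of the screen's middle, beside the left end of the lip; its height differs each time, 180 to 245 mm above the table. The lip is at working height when the axis of its nose bar (point lip_nose) is level with this tip
- bolt: steel slide bolt on the right post, its rod (diameter 10 mm) along y with the origin below the knob's stem. At the start (origin at y = -140 to -144 in the screen's frame) the rod lies over the plate at the lip's right end and locks the sash down. It slides to the right, to a stop at y = -166 (fully back); from -162 on the lip can pass. Takes about 2.5 N, stays where left
- bolt_knob (a point): centre of the bolt's ball knob, diameter 18 mm, on a stem (diameter 6) slanting 45 degrees up from the rod towards the robot. At the start it is 140 to 144 mm to the right of the screen's middle, 54 in front of the sash, 106 above the table. It moves with the bolt
- dish: closed petri dish, 62 mm across, 15 high; origin in the middle of its underside
- cover_box: small box of cover glasses, 36 x 54 x 22 mm; origin in the middle of its underside
- tweezers_1: steel tweezers lying flat in front of the screen, 126 mm long (along its y), 9 high; origin in the middle of its underside
- can: black screw-top can, 36 mm across, 54 high, standing in front of the screen's sill, left of the middle; origin in the middle of its underside
- dropper_1: small dropper bottle, 29 mm across, 85 high; origin in the middle of its underside
- jar: staining jar with a screw lid, 53 mm across, 98 high; origin in the middle of its underside
- amber: amber reagent bottle, 48 mm across, 100 high; origin in the middle of its underside

How it is judged:
By the outcome, as a careful person would: the job done as asked, in the order asked, and still so for the second after the job is handed in, with the robot touching nothing.
It also fails if it takes over 40 s, if anything falls off the work surface, if the arm or the gripper's body presses on something with over 40 N, if the wrist force passes 120 N, or if a joint passes its speed limit or range.

ROBOT

A 6-joint arm with a two-finger parallel gripper is mounted at the origin on a cart in front of the work surface, level with it; the furniture and walls round the work are solid. World frame = base frame: x ahead of the robot, y to its left, z up, the work surface at z = 0. Lengths are in m, angles in rad, forces in N, time in s.
With the tool pointing down it reaches from about 0.3 to 0.825 m from the base axis. Payload 5.4 kg.
Tool frame: the origin (TCP) lies between the finger pads; the fingertips stand 19 mm ahead of it and the grasp point (between the pads) is the TCP; z points along the fingers, y is the line along which they close (so a half turn about z gives the same grasp; the last joint's range is limited). The gripper opens to 92 mm and grips with 3 to 60 N. Pads are 20 mm wide; open, the fingers measure 128 mm over their backs; the gripper's body (75 mm by 189 mm) begins 69 mm behind the grasp point.
Start: joints at [-1.489, 0.158, 1.597, -0, 1.386, -0.21], TCP at [0.165, -0.551, 0.234] pointing down, gripper open.
Joint ranges: [-2.91, 2.91], [-0.94, 2.29], [0.18, 2.7], [-1.29, 4.43], [0.17, 2.64], [-3, 3]. Speed limits (rad/s): [2.57, 2.57, 3.14, 3.14, 3.14, 3.14].

INTERFACE

Orientations are given as a rotation vector (axis times angle).
In Python, from station import env, imaging, nets gives the robot as it stands. The module is installed in compiled form; this text tells all that it offers.
- The arm moves only by the shell command python3 -m jog 'ROWS' [OPENING]. ROWS is JSON, a list of rows, each a list of 2 entries, a list of its own where there are three numbers: the shift along the tool's x, y, z in cm, then the turn about the tool's z in degrees. In form: [[[x, y, z], spin], ...]. A call has 1 to 20 rows; each row shifts and turns the commanded pose from where the row before left it, along the tool's axes as they then stand; what a row does not reach is not made up. A row lasts 1/10 s, in which the tool goes at most 50 mm and 8.59 degrees, less where a joint would pass 70% of its speed; a pose out of reach is approached as far as the arm can. A call is refused whole if a number of a shift passes 5 or a number of a turn 8.59, either way. A call with a gripper value outside its range is refused whole. OPENING is the finger opening in cm, from 0 to 9.19, set as the call begins (- or left out, the last holds). The fingers move at their own pace and stop on an object; the grip force is fixed at half the most. Time passes only in rows, so rows that do not move let the fingers close. It gives the time, the measured TCP pose, the force, the opening and the grip force at its end, in the units of the state.
- env.sense(): the state, without advancing time (a new reading comes with each control period).
- imaging.capture(name): name is "scene" or "top"; returns a dict with "pixels" (384x512x3 uint8, blue, green, red), "mtx" (3x3 intrinsics, pixels), "dist" ([k1, k2, p1, p2, k3] as OpenCV has them; the pictures are not rectified), "view" (4x4, takes a point from world to camera coordinates). Camera axes: x right, y up, looking along -z (the intrinsics and any distortion apply to the point x, -y, -z); pixel columns grow to the right and rows downward; lengths in m; the calibration is good to about 2 mm. A picture is of the moment at which its call begins. There is no depth.
- env.sign_off(): hands the job in; it is judged then, once.
Trained networks look in the newest picture that a camera, given by its name, has taken for a name from the list of things; names that differ only in an ending like _2 or _b are one class to them, and where a whole thing is asked for, a point or a joint stands for the part that bears it (a point fixed in the world has none). Each returns a list of dicts, best first, with "confidence" (0 to 1); they miss things now and then, are a little off and sometimes report something else, mostly with a low value. They report only what shows in the picture. A call takes as long as a camera call.
- nets.search_frame(camera, query): "centre" ([column, row] in pixels, amid what is visible of it).
- nets.silhouettes(camera, query): "mask" (384x512 bool, what is visible of it) and "centre" ([column, row] in pixels, amid what is visible of it).
The state is a dict: "clock": time; "joint_pos": joint angles; "joint_velocities": joint speeds; "tau": joint torques, N m; "tool_pos": TCP position; "tool_rot": TCP orientation; "ft_force": force on the tool from outside, world axes, zero at the start; "wrist_torque": the same for the moment, N m; "finger_gap": finger opening in m; "grip_force": force on a finger pad.
Only numpy, scipy, OpenCV 4.12 (cv2) and the standard library are available. Lean on these libraries where they do the work, as an engineer would, in place of code of your own. Each camera call takes 0.05 s, during which the arm holds its last target. There are 200 camera calls.

## Working session

There is one attempt and no reset: what is moved stays moved. The work goes in short steps, Python scripts to look and compute and a shell command to move; the robot and the scene stay as the last step left them, time stands still between calls to the robot, and variables do not carry over. Pictures are saved under pics/ and viewed, at most 10 in all, crops included, and the job is handed in when it is done.

```bash
mkdir -p pics; cat > h.py <<'E'
from station import env, imaging, nets
import numpy as np, cv2
from scipy.optimize import least_squares
def cap(n,save=None):
    c=imaging.capture(n)
    if save: cv2.imwrite('pics/'+save,c['pixels'])
    return c
def proj(c,P):
    P=np.atleast_2d(P).astype(float); V=np.array(c['view']); q=P@V[:3,:3].T+V[:3,3]
    q=q*[1,-1,-1]
    return cv2.projectPoints(q.reshape(-1,1,3),np.zeros(3),np.zeros(3),np.array(c['mtx']),np.array(c['dist'],float))[0].reshape(-1,2)
def ray(c,px):
    u=cv2.undistortPoints(np.array([[px]],float),np.array(c['mtx']),np.array(c['dist'],float))[0,0]
    V=np.array(c['view']);R=V[:3,:3];d=R.T@np.array([u[0],-u[1],-1]);o=-R.T@V[:3,3]
    return o,d/np.linalg.norm(d)
def onz(c,px,z):
    o,d=ray(c,px); return o+d*(z-o[2])/d[2]
def tri(r):
    A=sum(np.eye(3)-np.outer(d,d) for o,d in r);b=sum((np.eye(3)-np.outer(d,d))@o for o,d in r)
    p=np.linalg.solve(A,b);return p,[np.linalg.norm((np.eye(3)-np.outer(d,d))@(p-o)) for o,d in r]
E
python3 - <<'E'
from h import *
np.set_printoptions(precision=3,suppress=True)
C={n:cap(n,n+'0.png') for n in('scene','top')}
for n in C: print(n,ray(C[n],(256,192)))
for q in ['lip_nose','mark_tip','bolt_knob','bolt','sash','screen','dish','cover_box','tweezers_1','can','dropper_1','jar','amber']:
    for n in C:
        print(q,n,[(np.round(d['centre'],1),round(d['confidence'],2)) for d in nets.search_frame(n,q)[:3]])
print(env.sense())
E
```

```text
scene (array([0.161, 0.869, 0.676]), array([ 0.381, -0.73 , -0.567]))
top (array([0.253, 0.167, 1.496]), array([ 0.165,  0.027, -0.986]))
lip_nose scene [(array([254.3, 164.1]), 0.77)]
lip_nose top [(array([300. , 160.1]), 0.97), (array([345.3, 176.5]), 0.64), (array([234.6, 222.5]), 0.61)]
mark_tip scene [(array([231.8, 175.9]), 0.57)]
mark_tip top [(array([246.9, 158.3]), 0.54), (array([197. , 209.6]), 0.51)]
bolt_knob scene [(array([286.8, 158.8]), 0.48), (array([247. , 128.1]), 0.22)]
bolt_knob top []
bolt scene [(array([285.1, 164.5]), 0.53), (array([283.6, 260.5]), 0.53)]
bolt top [(array([305.5, 139.4]), 0.27)]
sash scene [(array([253.5, 166.8]), 0.82), (array([226.7, 173.5]), 0.43)]
sash top [(array([297.8, 161.6]), 0.65)]
screen scene [(array([243.5, 127.8]), 0.65)]
screen top [(array([306.3, 141.1]), 0.96), (array([296.9, 159.5]), 0.63)]
dish scene [(array([295.5, 230.8]), 0.62), (array([246.8, 129. ]), 0.48)]
dish top [(array([280.1, 215.5]), 0.61)]
cover_box scene [(array([329.6, 181.5]), 0.51)]
cover_box top [(array([362.1, 225.5]), 0.61)]
tweezers_1 scene [(array([315. 
[... 179 characters left out ...]
ropper_1 scene []
dropper_1 top [(array([233.5, 223.7]), 0.39)]
jar scene [(array([243.6, 285.1]), 0.89)]
jar top [(array([195.7, 209.5]), 0.71)]
amber scene [(array([224.5, 320.9]), 0.6)]
amber top [(array([166.3, 210.9]), 0.77)]
{'clock': 1.4, 'joint_pos': array([-1.489,  0.158,  1.597,  0.   ,  1.386, -0.21 ]), 'joint_velocities': array([ 0.001,  0.   , -0.001, -0.002, -0.001, -0.001]), 'tau': array([ -0.   , -38.557, -32.236,   0.07 ,   0.031,  -0.   ]), 'tool_pos': array([ 0.165, -0.551,  0.234]), 'tool_rot': array([-3.108, -0.457, -0.   ]), 'ft_force': array([-0.003, -0.204, -0.732]), 'wrist_torque': array([-0.055,  0.008,  0.006]), 'grip_force': 0.0, 'finger_gap': 0.09183331563059721}
```

View pics/scene0.png

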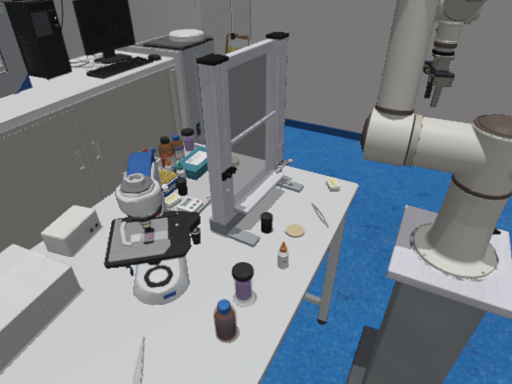

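View pics/top0.png

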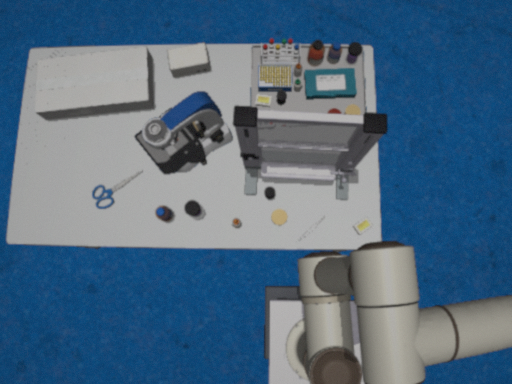

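The scene view shows the screen, with the lip at about (265,190), the bolt at about (285,165) and the can at (266,222). The top view shows the post tops at (246,116) and (374,123) and the feet at (250,185) and (342,190). I'll zoom in on both.

```bash
python3 - <<'E'
import cv2
a=cv2.imread('pics/scene0.png')[145:255,195:335]; cv2.imwrite('pics/s1.png',cv2.resize(a,None,fx=5.4,fy=5.4,interpolation=3))
a=cv2.imread('pics/top0.png')[100:240,225:395]; cv2.imwrite('pics/t1.png',cv2.resize(a,None,fx=4.2,fy=4.2,interpolation=3))
E
```

```text
(no output)
```

View pics/s1.png

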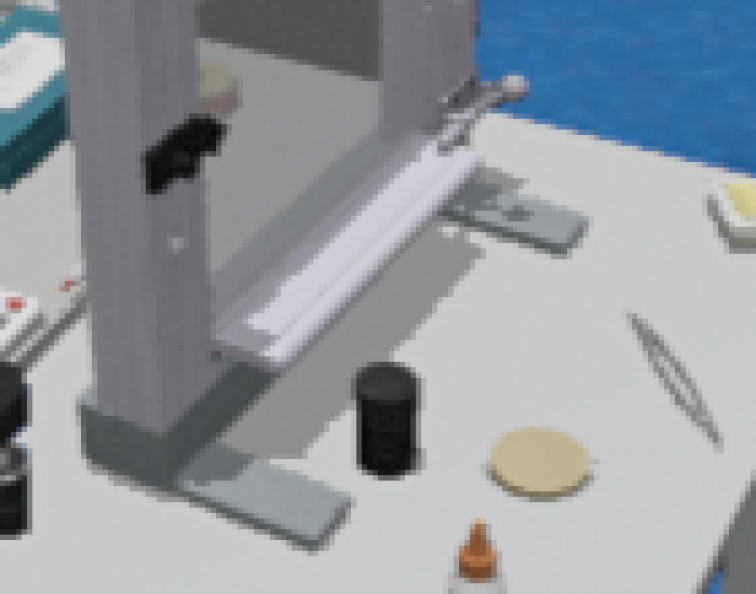

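View pics/t1.png

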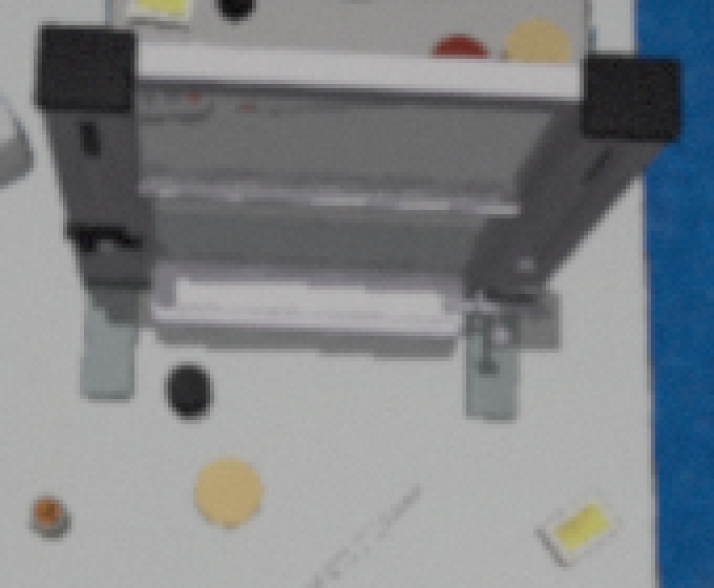

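The scene crop gives the knob at (516,88), the black pointer tip at about (225,130) and the nose bar running from (280,355) to (478,165). The top crop gives the foot fronts at (82–132,397) and (467–517,417), the knob at about (500,334) and the pointer tip at about (145,243). Next I'll fit the screen pose.

```bash
cat > fit.py <<'E'
from h import *
np.set_printoptions(precision=4,suppress=True)
C={n:cap(n) for n in('scene','top')}
S=lambda x,y:np.array([(x+.5)/5.4-.5+195,(y+.5)/5.4-.5+145])
T=lambda x,y:np.array([(x+.5)/4.2-.5+225,(y+.5)/4.2-.5+100])
obs=[('scene',S(315,541),(-.1,.173,.013)),('scene',S(350,498),(-.1,.133,.013)),('scene',S(565,243),(-.1,-.133,.013)),('scene',S(588,215),(-.1,-.173,.013)),
('top',T(82,396),(-.1,.173,.013)),('top',T(132,398),(-.1,.133,.013)),('top',T(467,414),(-.1,-.133,.013)),('top',T(517,419),(-.1,-.173,.013)),
('scene',S(279,355),(-.042,.12,.066)),('scene',S(478,165),(-.042,-.12,.066)),('top',T(153,313),(-.042,.12,.066)),('top',T(463,325),(-.042,-.12,.066)),
('scene',S(516,88),(-.054,'k',.106)),('top',T(500,334),(-.054,'k',.106))]
def W(p,q):
    c,s=np.cos(p[2]),np.sin(p[2]); return np.array([p[0]+c*q[0]-s*q[1],p[1]+s*q[0]+c*q[1],q[2]])
def loc(p,w):
    c,s=np.cos(p[2]),np.sin(p[2]); d=w[:2]-p[:2]; return np.array([c*d[0]+s*d[1],-s*d[0]+c*d[1],w[2]])
def f(p,o=None):
    return np.concatenate([proj(C[n],W(p,[p[3] if v=='k' else v for v in q]))[0]-u for n,u,q in obs])
if __name__=='__main__':
    r=least_squares(f,[.6,0,0,-.142],loss='soft_l1'); p=r.x
    print(p);print(f(p).reshape(-1,2))
    # nose-based and calibration per camera
    a=tri([ray(C['scene'],S(516,88)),ray(C['top'],T(500,334))]);print('knob',a,loc(p,a[0]))
    a=tri([ray(C['scene'],S(225,130)),ray(C['top'],T(145,243))]);print('tip',a,loc(p,a[0]))
    # tip from scene with y=.124 plane
    for px in (S(225,130),S(226,120),S(218,140)):
        o,d=ray(C['scene'],px); n=W(p,(0,1,0))-W(p,(0,0,0)); t=((W(p,(0,.124,0))-o)@n)/(d@n); print(loc(p,o+t*d))
    for q,z in [('can',.027),('dish',.0075),('tweezers_1',.005),('dropper_1',.04),('cover_box',.011)]:
        for n in C:
            D=nets.search_frame(n,q)
            for d in D[:2]: 
                w=onz(C[n],d['centre'],z); print(q,n,round(d['confidence'],2),w,loc(p,w))
E
python3 fit.py
```

```text
[ 0.5876  0.0695 -0.0456 -0.1435]
[[ 0.2526  0.326 ]
 [ 0.9445 -0.2256]
 [ 0.0018  0.769 ]
 [ 0.5212  0.261 ]
 [ 0.1285 -0.4291]
 [ 0.2    -0.2776]
 [ 0.2582  0.0435]
 [ 0.3152 -0.536 ]
 [-1.4713  2.6732]
 [-0.4881 -0.9415]
 [-0.1817 -0.1135]
 [ 0.0788  0.8407]
 [-0.604   0.633 ]
 [ 0.462   0.3328]]
knob (array([ 0.526 , -0.0696,  0.1099]), [np.float64(0.0014464975255038127), np.float64(0.0014464975255036488)]) [-0.0552 -0.1418  0.1099]
tip (array([0.5712, 0.1944, 0.2078]), [np.float64(2.4174013301936185e-05), np.float64(2.4174013301961626e-05)]) [-0.0221  0.124   0.2078]
[-0.0221  0.124   0.2078]
[-0.0229  0.124   0.2136]
[-0.0177  0.124   0.2009]
dish scene 0.61 [0.4223 0.136  0.0075] [-0.1682  0.0588  0.0075]
dish scene 0.58 [ 0.6057 -0.2252  0.0075] [ 0.0315 -0.2937  0.0075]
dish top 0.68 [0.4138 0.1232 0.0075] [-0.1761  0.0457  0.0075]
dish top 0.63 [0.6845 0.0294 0.0075] [ 0.0985 -0.0357  0.0075]
tweezers_1 scene 0.59 [0.3978 0.0025 0.005 ] [-0.1866 -0.0756  0.005 ]
dropper_1 scene 0.82 [0.3924 0.2847 0.04  ] [-0.2048  0.206   0.04  ]
dropper_1 top 0.48 [0.3931 0.2791 0.04  ] [-0.2039  0.2005  0.04  ]
cover_box scene 0.71 [ 0.4097 -0.1686  0.011 ] [-0.1669 -0.246   0.011 ]
cover_box scene 0.51 [ 0.7449 -0.0421  0.011 ] [ 0.1622 -0.1043  0.011 ]
cover_box top 0.69 [ 0.3934 -0.1405  0.011 ] [-0.1845 -0.2187  0.011 ]
cover_box top 0.46 [0.5008 0.1705 0.011 ] [-0.0913  0.0969  0.011 ]
```

The fit is good to about 1 px: screen origin (0.588, 0.070), yaw −2.6°, and pointer tip at z≈0.208. First job is the bolt. I'll close the fingers, square up to the screen and travel to the front of it.

```bash
python3 -m jog '[[[0,0,0],6.4],[[0,0,0],6.4],[[0,0,0],6.5],[[1.8,-3.9,0],0],[[1.8,-3.9,0],0],[[1.8,-3.9,0],0],[[1.8,-3.9,0],0],[[1.8,-3.9,0],0],[[1.8,-3.9,0],0],[[1.8,-3.9,0],0],[[1.8,-3.9,0],0],[[1.8,-3.9,0],0],[[1.8,-3.9,0],0],[[1.8,-3.9,0],0],[[1.8,-3.9,0],0],[[1.8,-3.9,0],0],[[0,-3.7,0],0]]' 0
python3 - <<'E'
from h import *
from fit import loc
s=env.sense();print(s['clock'],s['tool_pos'],s['tool_rot'],s['finger_gap'],loc([.5876,.0695,-.0456],s['tool_pos']))
E
```

```text
clock: 3.7
tool_pos: [0.4248, -0.016, 0.2339]
tool_rot: [-3.141, 0.07, -0.002]
ft_force: [0.2, 0.3, 0.2]
finger_gap: 0.0004
grip_force: 0.0
3.8 [ 0.4237 -0.0143  0.2336] [-3.1397  0.0617  0.0002] 0.0006549512689287311 [-0.1599 -0.0912  0.2336]
```

```bash
sed -i 's/^C=/C={n:None for n in ()} if __name__!="__main__" else /' fit.py
python3 -m jog '[[[0,0,4],0],[[0,0,4],0],[[0,0,4.3],0],[[3,0,0],0],[[3,0,0],0],[[2,0,0],0],[[2,0,0],0],[[0,0,0],0]]' 0
python3 - <<'E'
from h import *
from fit import loc
s=env.sense();print(s['ft_force'],loc([.5876,.0695,-.0456],s['tool_pos']))
c=cap('scene')['pixels'][95:215,200:340];cv2.imwrite('pics/s2.png',cv2.resize(c,None,fx=5,fy=5,interpolation=3))
E
```

```text
clock: 4.6
tool_pos: [0.5254, -0.0237, 0.111]
tool_rot: [3.14, -0.072, 0.003]
ft_force: [-0.5, -1.0, 1.1]
finger_gap: 0.0003
grip_force: 0.0
[-0.5023 -0.981   1.1067] [-0.0579 -0.096   0.111 ]
```

View pics/s2.png

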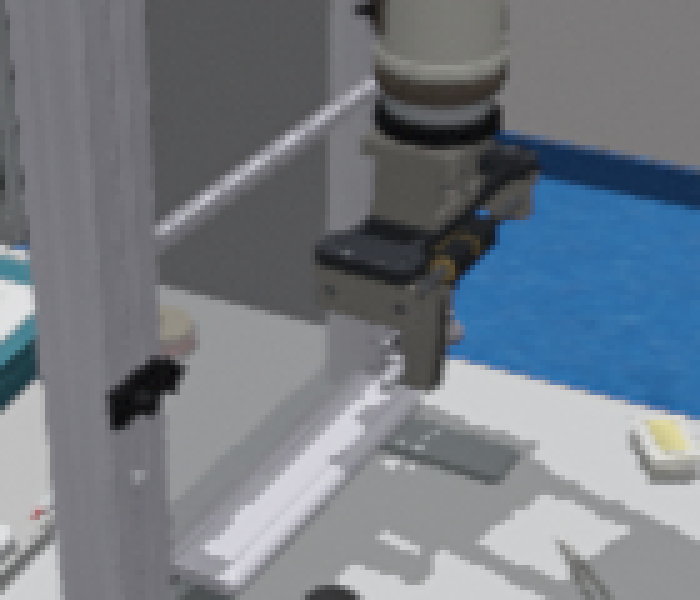

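The closed fingers at (425,350) stand just left of the knob at (456,330), clear of the lip. Now I'll push right, slowly.

```bash
python3 -m jog '[[[0,1,0],0],[[0,0.6,0],0],[[0,0.4,0],0],[[0,0.4,0],0],[[0,0.4,0],0],[[0,0.4,0],0],[[0,0.4,0],0],[[0,0,0],0]]' 0
python3 -m jog '[[[0,0.3,0],0],[[0,0.2,0],0],[[0,0.2,0],0],[[0,0,0],0]]' 0
python3 - <<'E'
from h import *
from fit import loc
s=env.sense();print(s['ft_force'],loc([.5876,.0695,-.0456],s['tool_pos']))
E
```

```text
clock: 5.45
tool_pos: [0.5218, -0.0586, 0.1106]
tool_rot: [3.141, -0.071, -0.001]
ft_force: [-0.2, 1.7, 0.8]
finger_gap: 0.0004
grip_force: 0.5
clock: 5.85
tool_pos: [0.5215, -0.0655, 0.1105]
tool_rot: [3.141, -0.071, -0.0]
ft_force: [-1.8, 2.2, 0.3]
finger_gap: 0.0006
grip_force: 0.9
[-1.775   2.1509  0.2939] [-0.0599 -0.1378  0.1105]
```

```bash
python3 -m jog '[[[0,0.15,0],0],[[0,0,0],0]]' 0
python3 -m jog '[[[0,0.15,0],0],[[0,0,0],0]]' 0
python3 -m jog '[[[0,0.15,0],0],[[0,0,0],0]]' 0
```

```text
clock: 6.05
tool_pos: [0.5215, -0.0668, 0.1105]
tool_rot: [3.141, -0.071, -0.0]
ft_force: [-1.7, 1.8, 1.2]
finger_gap: 0.0004
grip_force: 1.0
clock: 6.25
tool_pos: [0.5214, -0.0683, 0.1106]
tool_rot: [3.141, -0.071, -0.0]
ft_force: [-1.0, 1.8, 0.8]
finger_gap: 0.0005
grip_force: 1.1
clock: 6.45
tool_pos: [0.5213, -0.0699, 0.1106]
tool_rot: [3.141, -0.071, -0.0]
ft_force: [-1.0, 1.6, 0.6]
finger_gap: 0.0004
grip_force: 1.1
```

```bash
python3 -m jog '[[[0,0.15,0],0],[[0,0.15,0],0],[[0,0,0],0]]' 0
python3 -m jog '[[[0,0.15,0],0],[[0,0,0],0]]' 0
python3 -m jog '[[[0,0.15,0],0],[[0,0,0],0]]' 0
```

```text
clock: 6.75
tool_pos: [0.5212, -0.0713, 0.1106]
tool_rot: [-3.137, 0.071, 0.001]
ft_force: [-1.6, 8.3, 1.9]
finger_gap: 0.0004
grip_force: 4.3
clock: 6.95
tool_pos: [0.5211, -0.0715, 0.1105]
tool_rot: [-3.135, 0.071, 0.001]
ft_force: [-1.9, 12.2, 3.5]
finger_gap: 0.0004
grip_force: 6.5
clock: 7.15
tool_pos: [0.521, -0.0718, 0.1105]
tool_rot: [-3.133, 0.071, 0.0]
ft_force: [-0.4, 16.1, 5.2]
finger_gap: 0.0003
grip_force: 8.6
```

The bolt is at its stop. I'll back off, then rise to find out whether the tool tilts at the edge of its reach, because an upward push wants slanted fingers.

```bash
python3 -m jog '[[[0,-1.5,0],0],[[0,-0.7,0],0],[[-3,0,0],0],[[-4,0,0],0],[[-4,0,0],0],[[0,0,-5],0],[[0,0,-5],0],[[0,0,-5],0],[[0,0,-5],0],[[0,0,-5],0],[[0,0,-5],0],[[0,0,-5],0],[[0,0,-5],0],[[0,0,-5],0],[[0,0,-5],0],[[0,0,-5],0],[[0,0,0],0]]' 0
python3 -c "
from h import *
s=env.sense();print(s['joint_pos'])"
```

```text
clock: 8.85
tool_pos: [0.412, -0.0491, 0.6681]
tool_rot: [3.134, -0.072, 0.022]
ft_force: [-1.1, -0.2, -0.2]
finger_gap: 0.0007
grip_force: 0.0
[-4.11047542e-01 -1.05843811e-01  9.95926194e-01 -1.13757504e-03
  2.23630659e+00  1.20523517e+00]
```

```bash
python3 -m jog '[[[0,-5,0],0],[[0,-5,0],0],[[0,-5,0],0],[[0,0,-5],0],[[0,0,-5],0],[[0,0,-5],0],[[0,0,-5],0],[[0,0,0],0]]' 0
python3 -c "
from h import *
s=env.sense();print(s['joint_pos'])"
```

```text
clock: 9.65
tool_pos: [0.413, 0.0976, 0.7983]
tool_rot: [-3.139, 0.073, -0.025]
ft_force: [0.8, 0.2, -0.6]
finger_gap: 0.0
grip_force: 0.0
[-0.05624167  0.30281688  0.18852017  0.00547072  2.63464275  1.56590328]
```

```bash
python3 -m jog '[[[0,0,-5],0],[[0,0,-5],0],[[0,0,-5],0],[[0,0,0],0]]' 0
python3 -c "
from h import *
s=env.sense();print(s['joint_pos'])"
```

```text
clock: 10.05
tool_pos: [0.3671, 0.0906, 0.8353]
tool_rot: [-3.129, 0.071, -0.174]
ft_force: [0.6, 1.0, -0.2]
finger_gap: 0.0
grip_force: 0.0
[-0.09367792  0.21023919  0.1830113   0.03149679  2.63757404  1.55097244]
```

It tilts beyond reach (0.11 rad so far). I'll check whether the tilt stays when it comes back.

```bash
python3 -m jog '[[[0,0,-5],0],[[0,0,-5],0],[[0,0,-5],0],[[0,0,0],0]]' 0
python3 -m jog '[[[0,0,5],0],[[0,0,5],0],[[0,0,5],0],[[0,0,0],0]]' 0
python3 -c "
from h import *
s=env.sense();print(s['joint_pos'])"
```

```text
clock: 10.45
tool_pos: [0.3284, 0.085, 0.8617]
tool_rot: [-3.116, 0.071, -0.298]
ft_force: [-1.1, 0.0, 0.2]
finger_gap: 0.0003
grip_force: 0.0
clock: 10.85
tool_pos: [0.3568, 0.0853, 0.7477]
tool_rot: [-3.116, 0.072, -0.244]
ft_force: [2.3, -0.7, -1.5]
finger_gap: 0.0005
grip_force: 0.0
[-0.1254981  -0.18420246  0.87465019  0.04122049  2.29660161  1.52136891]
```

The tilt stays. I'll ratchet it up to roughly 0.6 rad.

```bash
python3 -m jog '[[[0,0,-5],0],[[0,0,-5],0],[[0,0,-5],0],[[-1,0,-4.8],0],[[-1,0,-4.8],0],[[-1,0,-4.8],0],[[-1,0,-4.8],0],[[-1,0,-4.8],0],[[-1,0,-4.8],0],[[-1,0,-4.8],0],[[-1,0,-4.8],0],[[-1,0,-4.8],0],[[-1,0,-4.8],0],[[0,0,0],0]]' 0
python3 -c "
from h import *
from scipy.spatial.transform import Rotation as R
s=env.sense();print(s['joint_pos'],s['joint_pos'][[1,2,4]].sum());print(R.from_rotvec(s['tool_rot']).as_matrix())"
```

```text
clock: 12.25
tool_pos: [0.105, 0.115, 0.9239]
tool_rot: [3.052, -0.058, 0.704]
ft_force: [-0.3, 0.2, 0.2]
finger_gap: 0.0004
grip_force: 0.0
[ 0.45645532 -0.12683664  0.18290443 -0.44527791  2.63800196  1.62628259] 2.694069750730601
[[ 8.98229917e-01 -3.80877793e-02  4.37872513e-01]
 [-3.43086835e-02 -9.99274384e-01 -1.65414726e-02]
 [ 4.38184814e-01 -1.64783901e-04 -8.98884888e-01]]
```

```bash
python3 -m jog '[[[0,0.2,4.9],0],[[0,0.2,4.9],0],[[0,0.2,4.9],0],[[0,0.2,4.9],0],[[0,0.2,4.9],0],[[0,0.2,4.9],0],[[0,0.2,4.9],0],[[0,0.2,4.9],0],[[0,0.2,4.9],0],[[0,0.2,4.9],0],[[0,0.2,4.9],0],[[0,0.2,4.9],0],[[0,0,0],0]]' 0
cat > st.py <<'E'
from h import *
from fit import loc
from scipy.spatial.transform import Rotation as R
np.set_printoptions(precision=4,suppress=True)
s=env.sense();P=[.5876,.0695,-.0456];M=R.from_rotvec(s['tool_rot']).as_matrix()
c,q=np.cos(P[2]),np.sin(P[2]);L=np.array([[c,q,0],[-q,c,0],[0,0,1]])@M
l=loc(P,s['tool_pos']);print('clock',s['clock'],'F',s['ft_force'],'\nlocal tcp',l,'tip',l+.019*L[:,2]);print(L)
def to(t): print('tool shift cm to',t,100*L.T@(np.array(t)-l))
E
python3 -c "
from st import *
to([-.16,0,.2])"
```

```text
clock: 13.55
tool_pos: [0.3363, 0.0655, 0.4568]
tool_rot: [3.029, -0.07, 0.68]
ft_force: [-0.2, 0.6, -0.7]
finger_gap: 0.0002
grip_force: 0.0
clock 13.55 F [-0.1745  0.5902 -0.7458] 
local tcp [-0.2509 -0.0155  0.4568] tip [-0.2427 -0.016   0.4396]
[[ 0.9037 -0.0062  0.4282]
 [ 0.0055 -0.9996 -0.026 ]
 [ 0.4282  0.0258 -0.9033]]
tool shift cm to [-0.16, 0, 0.2] [-2.774  -2.2685 27.0454]
```

```bash
python3 -c "
from st import *
to([-.15,0,.06]);print(100*L.T@np.array([.085,0,-.012]))"
```

```text
clock 13.55 F [-0.1745  0.5902 -0.7458] 
local tcp [-0.2509 -0.0155  0.4568] tip [-0.2427 -0.016   0.4396]
[[ 0.9037 -0.0062  0.4282]
 [ 0.0055 -0.9996 -0.026 ]
 [ 0.4282  0.0258 -0.9033]]
tool shift cm to [-0.15, 0, 0.06] [-7.865  -2.6364 40.12  ]
[ 7.1674 -0.0834  4.7235]
```

```bash
python3 -m jog '[[[-0.8,-0.3,4],0],[[-0.8,-0.3,4],0],[[-0.8,-0.3,4],0],[[-0.8,-0.3,4],0],[[-0.8,-0.3,4],0],[[-0.8,-0.3,4],0],[[-0.8,-0.3,4],0],[[-0.8,-0.3,4],0],[[-0.8,-0.2,4],0],[[-0.7,0,4],0],[[0,0,0],0]]' 0
python3 -c "
from st import *
to([-.067,0,.047])"
```

```text
clock: 14.65
tool_pos: [0.442, 0.0749, 0.0632]
tool_rot: [3.027, -0.069, 0.681]
ft_force: [-0.8, -0.2, -0.7]
finger_gap: 0.0005
grip_force: 0.0
clock 14.65 F [-0.7811 -0.1542 -0.6601] 
local tcp [-0.1457 -0.0012  0.0632] tip [-0.1376 -0.0017  0.046 ]
[[ 0.9034 -0.0064  0.4286]
 [ 0.0058 -0.9996 -0.0271]
 [ 0.4287  0.027  -0.9031]]
tool shift cm to [-0.067, 0, 0.047] [ 6.4205 -0.2139  4.8355]
```

```bash
python3 -m jog '[[[1.5,0,1.2],0],[[1.7,0,1.2],0],[[1.6,0,1.2],0],[[1.6,-0.2,1.2],0],[[0,0,0],0]]' 0
python3 - <<'E'
from st import *
to([-.0557,0,.0529]); print(100*L.T@np.array([0,0,.01]))
c=cap('scene')['pixels'][145:245,195:335];cv2.imwrite('pics/s3.png',cv2.resize(c,None,fx=5.4,fy=5.4,interpolation=3))
E
```

```text
clock: 15.15
tool_pos: [0.527, 0.0725, 0.057]
tool_rot: [3.019, -0.067, 0.711]
ft_force: [0.9, -1.1, 0.2]
finger_gap: 0.0006
grip_force: 0.0
clock 15.15 F [ 0.9491 -1.0833  0.2363] 
local tcp [-0.0607  0.0003  0.057 ] tip [-0.0522 -0.0003  0.04  ]
[[ 0.8946 -0.0056  0.4469]
 [ 0.0075 -0.9996 -0.0277]
 [ 0.4469  0.0281 -0.8941]]
tool shift cm to [-0.0557, 0, 0.0529] [0.2622 0.0116 0.5882]
[ 0.4469  0.0281 -0.8941]
```

View pics/s3.png

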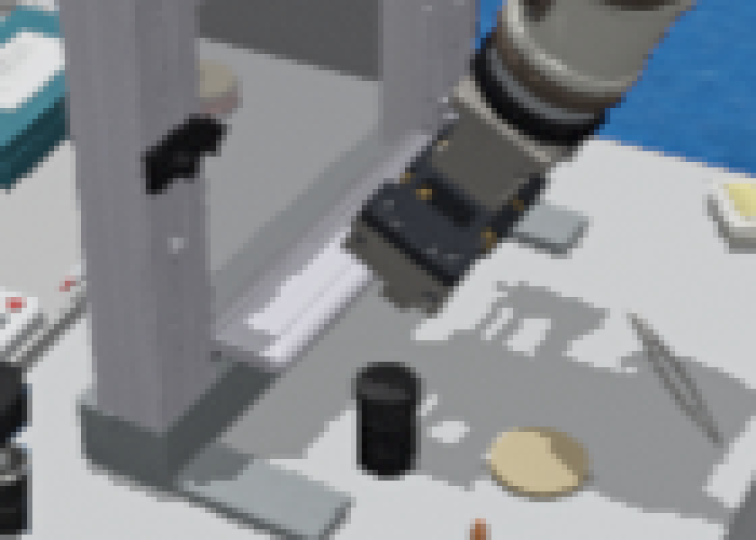

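The tilted fingers (400,290) are just under the nose bar, clear of the can (385,420). Now I'll go slightly deeper and lift vertically.

```bash
python3 -m jog '[[[0,0,0.5],0],[[0.2,0,-0.4],0],[[0.22,0,-0.45],0],[[0.45,0,-0.9],0],[[0.45,0,-0.9],0],[[0.45,0,-0.9],0],[[0.45,0,-0.9],0],[[0,0,0],0]]' 0
python3 - <<'E'
from st import *
C=cap('scene');
for q in('lip_nose','mark_tip'):print([(d['centre'],d['confidence']) for d in nets.search_frame('scene',q)[:2]])
c=C['pixels'][125:235,195:335];cv2.imwrite('pics/s4.png',cv2.resize(c,None,fx=5.4,fy=5.4,interpolation=3))
E
```

```text
clock: 16.0
tool_pos: [0.522, 0.0752, 0.0963]
tool_rot: [3.023, -0.063, 0.697]
ft_force: [0.3, 0.1, 0.5]
finger_gap: 0.0003
grip_force: 0.0
clock 16.0 F [0.2608 0.1057 0.5032] 
local tcp [-0.0658  0.0027  0.0963] tip [-0.0575  0.0022  0.0792]
[[ 0.8988 -0.0029  0.4384]
 [ 0.0099 -0.9996 -0.0267]
 [ 0.4383  0.0283 -0.8984]]
[([253.0, 161.4], 0.92)]
[([278.7, 260.8], 0.28)]
```

View pics/s4.png

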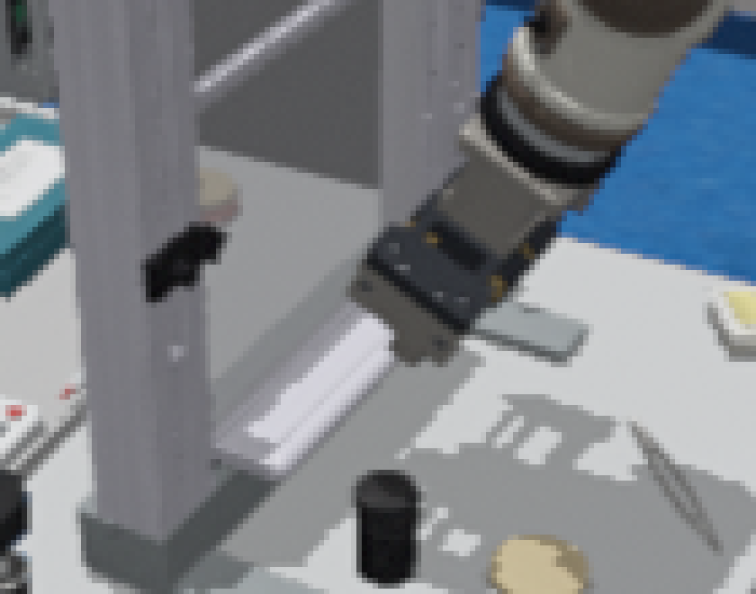

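The finger slid up in front of the nose and the lip is still down at (280,460), with nothing disturbed. I have to go lower and further in: down and back first, then under.

```bash
python3 -m jog '[[[-2.05,0.2,-0.3],0],[[-1,0,2.1],0],[[-1,0,2.2],0],[[0,0,0],0],[[0,0,0],0]]' 0
python3 -c "
from st import *
to([-.085,0,.042]);to([-.052,0,.04])"
```

```text
clock: 16.65
tool_pos: [0.5008, 0.0727, 0.0399]
tool_rot: [3.025, -0.064, 0.688]
ft_force: [0.3, 0.7, -0.5]
finger_gap: 0.0001
grip_force: 0.0
clock 16.65 F [ 0.2919  0.6867 -0.4995] 
local tcp [-0.0869 -0.0008  0.0399] tip [-0.0786 -0.0013  0.0228]
[[ 0.9013 -0.0029  0.4332]
 [ 0.0095 -0.9996 -0.0266]
 [ 0.4331  0.0281 -0.9009]]
tool shift cm to [-0.085, 0, 0.042] [ 0.2598 -0.0719 -0.1126]
tool shift cm to [-0.052, 0, 0.04] [ 3.1474 -0.0872  1.4971]
```

```bash
python3 -m jog '[[[1,0,0.5],0],[[1.1,0,0.5],0],[[1,0,0.5],0],[[0,0,0],0],[[0,0,0],0]]' 0
python3 -c "
from st import *
to([-.052,0,.04])"
python3 -m jog '[[[0.43,0,-0.9],0],[[0.22,0,-0.45],0],[[0.22,0,-0.45],0],[[0,0,0],0]]' 0
python3 st.py
```

```text
clock: 17.15
tool_pos: [0.5369, 0.0709, 0.0411]
tool_rot: [3.024, -0.064, 0.694]
ft_force: [-0.0, -0.3, -1.2]
finger_gap: -0.0
grip_force: 0.0
clock 17.15 F [-0.0047 -0.3085 -1.2373] 
local tcp [-0.0507 -0.0009  0.0411] tip [-0.0424 -0.0014  0.024 ]
[[ 0.8998 -0.0029  0.4364]
 [ 0.0097 -0.9996 -0.0267]
 [ 0.4363  0.0283 -0.8994]]
tool shift cm to [-0.052, 0, 0.04] [-0.1621 -0.0925  0.0413]
clock: 17.55
tool_pos: [0.5347, 0.0715, 0.0604]
tool_rot: [3.025, -0.064, 0.688]
ft_force: [-6.1, -1.6, 2.9]
finger_gap: 0.0008
grip_force: 3.0
clock 17.55 F [-6.1235 -1.5626  2.8672] 
local tcp [-0.0529 -0.0004  0.0604] tip [-0.0447 -0.0009  0.0433]
[[ 0.9014 -0.0029  0.433 ]
 [ 0.0097 -0.9996 -0.0269]
 [ 0.4329  0.0284 -0.901 ]]
```

```bash
cat > lip.py <<'E'
from st import *
from fit import W
for n in('scene','top'):
    C=cap(n); D=nets.search_frame(n,'lip_nose')[:1]
    print(n,[(d['centre'],round(d['confidence'],2)) for d in D],[ (z,proj(C,W(P,(-.042,0,z)))[0]) for z in(.066,.1,.14,.2)])
E
python3 lip.py; python3 -m jog '[[[0.43,0,-0.9],0],[[0.43,0,-0.9],0],[[0,0,0],0]]' 0; python3 lip.py
```

```text
clock 17.55 F [-6.1235 -1.5626  2.8672] 
local tcp [-0.0529 -0.0004  0.0604] tip [-0.0447 -0.0009  0.0433]
[[ 0.9014 -0.0029  0.433 ]
 [ 0.0097 -0.9996 -0.0269]
 [ 0.4329  0.0284 -0.901 ]]
scene [([254.5, 157.0], 0.88)] [(0.066, array([265.2276, 192.0595])), (0.1, array([265.3451, 182.7777])), (0.14, array([265.488 , 171.4174])), (0.2, array([265.7123, 153.425 ]))]
top [([300.3, 157.9], 0.69)] [(0.066, array([297.925 , 175.9383])), (0.1, array([298.6293, 173.7889])), (0.14, array([299.5009, 171.128 ])), (0.2, array([300.9042, 166.8419]))]
clock: 18.05
tool_pos: [0.5335, 0.0722, 0.0802]
tool_rot: [3.026, -0.063, 0.683]
ft_force: [-14.6, -2.6, 3.4]
finger_gap: 0.0002
grip_force: 5.5
clock 18.05 F [-14.5879  -2.621    3.4361] 
local tcp [-0.0541  0.0002  0.0802] tip [-0.046  -0.0003  0.0631]
[[ 0.9027 -0.0025  0.4302]
 [ 0.0101 -0.9996 -0.027 ]
 [ 0.4301  0.0288 -0.9023]]
scene [([254.6, 152.0], 0.7)] [(0.066, array([265.2276, 192.0595])), (0.1, array([265.3451, 182.7777])), (0.14, array([265.488 , 171.4174])), (0.2, array([265.7123, 153.425 ]))]
top [([299.7, 157.3], 0.75)] [(0.066, array([297.925 , 175.9383])), (0.1, array([298.6293, 173.7889])), (0.14, array([299.5009, 171.128 ])), (0.2, array([300.9042, 166.8419]))]
```

The sash is rising with the tool: nose ≈ tcp z + 0.020, so about 0.100 now. I'll ease back a little to reduce the horizontal load, and lift a further 8 cm.

```bash
python3 -m jog '[[[0.35,0,-0.93],0],[[0.35,0,-0.93],0],[[0.37,0,-0.92],0],[[0.38,0,-0.92],0],[[0.38,0,-0.92],0],[[0.38,0,-0.92],0],[[0.38,0,-0.92],0],[[0.38,0,-0.92],0],[[0,0,0],0]]' 0
python3 - <<'E'
import lip
from h import *
C=cap('scene')
c=C['pixels'][115:225,195:335];cv2.imwrite('pics/s5.png',cv2.resize(c,None,fx=5.4,fy=5.4,interpolation=3))
E
```

```text
clock: 19.15
tool_pos: [0.5311, 0.0749, 0.162]
tool_rot: [3.024, -0.063, 0.694]
ft_force: [-4.4, 1.2, 1.0]
finger_gap: 0.0007
grip_force: 2.1
clock 19.15 F [-4.4492  1.1571  1.0156] 
local tcp [-0.0567  0.0028  0.162 ] tip [-0.0484  0.0023  0.1449]
[[ 0.8995 -0.0026  0.4368]
 [ 0.0099 -0.9996 -0.0264]
 [ 0.4367  0.0281 -0.8991]]
scene [([253.4, 124.9], 0.76)] [(0.066, array([265.2276, 192.0595])), (0.1, array([265.3451, 182.7777])), (0.14, array([265.488 , 171.4174])), (0.2, array([265.7123, 153.425 ]))]
top [([302.0, 150.7], 0.71)] [(0.066, array([297.925 , 175.9383])), (0.1, array([298.6293, 173.7889])), (0.14, array([299.5009, 171.128 ])), (0.2, array([300.9042, 166.8419]))]
```

View pics/s5.png

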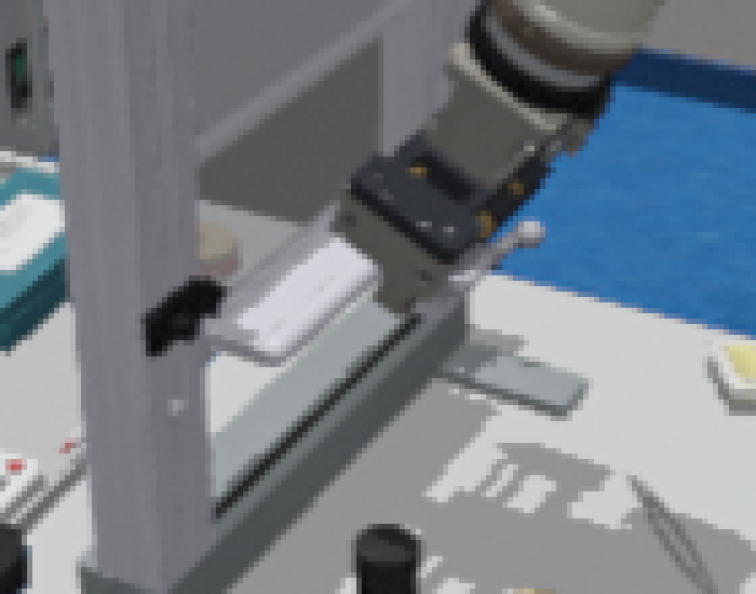

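The sash is up with its lip end at (278,355), approaching the pointer tip at (225,290), and the bolt knob is well right at (530,235). For a precise level I'll overlay the modelled nose bar on both the start picture and the present one.

```bash
cat > ov.py <<'E'
from h import *
from fit import W
P=[.5876,.0695,-.0456]
def panel(C,img,z,r0,k=7,c0=222,w=56,h=82):
    a=cv2.resize(img[r0:r0+h,c0:c0+w],None,fx=k,fy=k,interpolation=cv2.INTER_CUBIC)
    m=lambda p:np.round((proj(C,p)-[c0,r0]+.5)*k-.5).astype(int)
    t=np.linspace(0,2*np.pi,60)
    for y in(.12,):
        cv2.polylines(a,[m([W(P,(-.042+.008*np.cos(q),y,z+.008*np.sin(q))) for q in t])],True,(0,0,255),1)
    cv2.polylines(a,[m([W(P,(-.042,y,z)) for y in(.12,0.0)])],False,(0,255,0),1)
    cv2.polylines(a,[m([W(P,(-.022,y,.2078)) for y in(.128,.120)])],False,(255,255,0),1)
    return a
E
python3 - <<'E'
from ov import *
C=cap('scene')
a=panel(C,cv2.imread('pics/scene0.png'),.066,150);b=panel(C,C['pixels'],.182,128)
cv2.imwrite('pics/s6.png',np.hstack([a,b])); print(a.shape)
E
```

```text
(574, 392, 3)
```

View pics/s6.png

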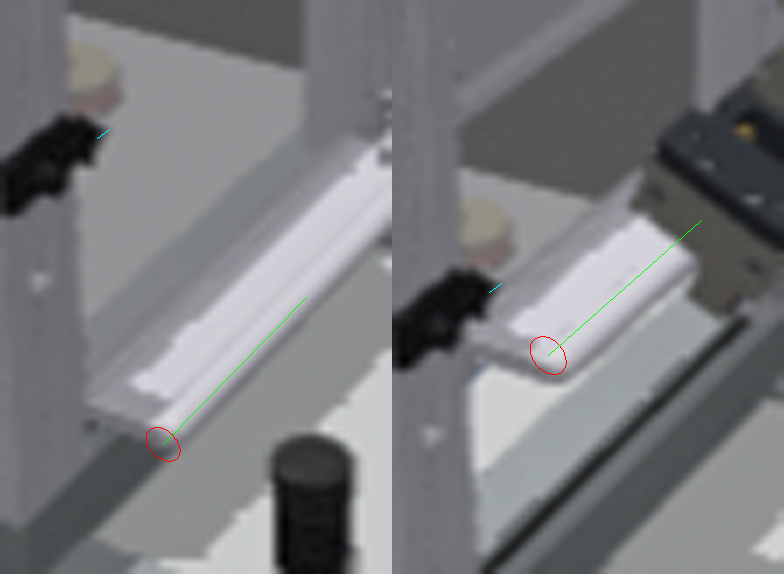

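The overlay sits a little low on the start lip, where z is known to be 0.066, so the scene camera has a bias of a few mm. I'll measure the bar's lower edge to subpixel accuracy in both pictures and correct the pointer height with it.

```bash
cat > edge.py <<'E'
from ov import *
from scipy.ndimage import map_coordinates as mc
def low(C,y,z):
    pts=proj(C,[W(P,(-.042+.008*np.cos(q),y,z+.008*np.sin(q))) for q in np.linspace(0,2*np.pi,180)])
    return pts
def edge(C,img,z,ys):
    g=img.astype(float).mean(2); out=[]
    a,b=proj(C,[W(P,(-.042,.11,z)),W(P,(-.042,.0,z))]); t=(b-a)/np.linalg.norm(b-a); n=np.array([-t[1],t[0]])  # n: down-right
    k=np.linalg.norm(proj(C,W(P,(-.042,.1,z+.01)))-proj(C,W(P,(-.042,.1,z))))/10
    vz=(proj(C,W(P,(-.042,.1,z+.01)))-proj(C,W(P,(-.042,.1,z))))[0]/10
    for y in ys:
        p=low(C,y,z); s=(p-p.mean(0))@n; base=p.mean(0); h=s.max()
        d=np.arange(-7,7,.1); q=base+np.outer(d+h,n); v=mc(g,[q[:,1],q[:,0]],order=3)
        v=np.convolve(v,np.ones(7)/7,'same'); gr=np.gradient(v)[8:-8]; dd=d[8:-8]
        i=np.argmin(gr); out.append((round(dd[i],1),round(float(gr[i]),1)))
    o=np.median([x[0] for x in out]); print('z',z,'off px',o,'-> dz mm',o/(vz@n),out)
    return o/(vz@n)
E
python3 - <<'E'
from edge import *
import glob
C=cap('scene')
edge(C,cv2.imread('pics/scene0.png'),.066,[.11,.1,.09,.08,.07,.06,.05,.04])
edge(C,C['pixels'],.182,[.11,.1,.095,.09,.085,.08,.075,.07])
E
```

```text
z 0.066 off px -1.7 -> dz mm 8.545108099610355 [(np.float64(-2.2), -3.9), (np.float64(-1.8), -4.2), (np.float64(-1.8), -4.3), (np.float64(-1.7), -4.4), (np.float64(-1.7), -4.5), (np.float64(-1.7), -4.5), (np.float64(-1.7), -4.3), (np.float64(-1.7), -4.5)]
z 0.182 off px 0.4 -> dz mm -1.6430673138333325 [(np.float64(0.4), -4.3), (np.float64(0.4), -4.1), (np.float64(0.4), -3.9), (np.float64(0.4), -3.9), (np.float64(0.4), -3.7), (np.float64(0.3), -3.8), (np.float64(0.2), -3.7), (np.float64(0.2), -3.7)]
```

```bash
python3 - <<'E'
from ov import *
np.set_printoptions(linewidth=200)
C=cap('scene');g=C['pixels'].mean(2).astype(int)
for x in(-.01,-.022,-.035,-.05): print(x,[proj(C,W(P,(x,.12,z)))[0].round(1) for z in(.172,.177,.182,.187)])
print('tip',proj(C,W(P,(-.022,.124,.2078))))
print('     ',np.arange(230,250))
for r in range(162,187): print(r,g[r,230:250])
E
```

```text
-0.01 [array([233.8, 178.3]), array([233.7, 176.7]), array([233.6, 175.2]), array([233.6, 173.6])]
-0.022 [array([237.5, 179.5]), array([237.5, 177.9]), array([237.4, 176.3]), array([237.3, 174.7])]
-0.035 [array([241.7, 180.8]), array([241.6, 179.2]), array([241.6, 177.6]), array([241.5, 176. ])]
-0.05 [array([246.5, 182.3]), array([246.4, 180.7]), array([246.4, 179.1]), array([246.4, 177.5])]
tip [[236.253  168.6555]]
      [230 231 232 233 234 235 236 237 238 239 240 241 242 243 244 245 246 247 248 249]
162 [115 121 133 134 130 127 118 114 118 138 151 152 151 149 141 136 136 143 147 147]
163 [114 113 114 116 117 114 112 110 110 127 151 152 149 137 133 137 144 149 154 156]
164 [115 113 109 111 110 111 110 111 111 131 151 149 140 135 141 149 149 153 158 183]
165 [113 114 111 110 116 115 109 113 128 149 150 140 137 148 151 146 152 158 183 212]
166 [ 75  72  83  73 102 121 121 130 146 142 138 137 145 147 143 152 158 181 211 215]
167 [ 32  28  32  30  51  90 128 145 138 133 136 143 143 140 151 157 182 210 215 213]
168 [ 20  17  18  14  17  32  69 110 132 137 143 146 145 151 158 182 211
[... 861 characters left out ...]
202 186 165]
179 [112 114 109 111 132 125 122 116 113 117 121 135 171 194 204 205 201 185 162 137]
180 [115 115 111 104 117 151 175 149 133 123 116 116 122 133 156 176 174 157 137 146]
181 [115 113 109 112 157 203 207 204 199 179 150 140 120 116 123 132 131 136 166 190]
182 [114 113 112 150 203 208 207 207 207 206 204 198 171 146 139 129 142 176 194 173]
183 [114 114 130 176 207 207 206 205 206 206 207 207 204 204 205 204 202 196 175 161]
184 [114 114 133 178 206 207 205 206 206 205 205 206 207 207 208 201 183 166 159 159]
185 [114 113 135 180 206 206 205 206 205 206 206 205 206 205 200 183 164 158 159 159]
186 [114 114 135 180 206 206 205 205 206 205 206 206 206 197 172 164 160 160 160 160]
```

Reading the plate's end face, which lies beside the pointer tip at the same depth, puts the lip at z≈0.174 and the tip at ≈0.207 in the same camera frame. So about 33 mm remain. I'll lift 29 mm, then re-measure.

```bash
python3 -m jog '[[[0.42,0,-0.9],0],[[0.42,0,-0.9],0],[[0.4,0,-0.82],0],[[0,0,0],0],[[0,0,0],0]]' 0
cat > pr.py <<'E'
from st import *
from ov import *
np.set_printoptions(linewidth=200,precision=4,suppress=True)
C=cap('scene');g=C['pixels'].mean(2).astype(int)
for x in(-.022,-.035,-.05): print(x,[proj(C,W(P,(x,.12,z)))[0].round(1) for z in(.2,.205,.21)])
print('     ',np.arange(230,250))
for r in range(154,178): print(r,g[r,230:250])
E
python3 pr.py
```

```text
clock: 20.05
tool_pos: [0.529, 0.0752, 0.1889]
tool_rot: [3.025, -0.063, 0.686]
ft_force: [-12.4, -2.9, 2.5]
finger_gap: 0.0007
grip_force: 4.7
clock 20.05 F [-12.3815  -2.8679   2.4765] 
local tcp [-0.0588  0.003   0.1889] tip [-0.0506  0.0025  0.1717]
[[ 0.9019 -0.0027  0.4318]
 [ 0.0102 -0.9996 -0.0276]
 [ 0.4317  0.0293 -0.9015]]
-0.022 [array([237.2, 170.5]), array([237.1, 168.9]), array([237. , 167.3])]
-0.035 [array([241.4, 171.8]), array([241.3, 170.2]), array([241.3, 168.5])]
-0.05 [array([246.3, 173.3]), array([246.2, 171.6]), array([246.2, 170. ])]
      [230 231 232 233 234 235 236 237 238 239 240 241 242 243 244 245 246 247 248 249]
154 [117 131 153 153 153 153 153 150 149 148 142 129 108 101  92  97 115 135 148 150]
155 [113 128 151 152 151 152 152 152 154 152 153 152 150 145 134 131 136 145 147 144]
156 [114 123 142 145 145 148 150 152 152 152 152 152 148 139 135 137 145 145 146 152]
157 [113 122 138 142 141 142 143 147 151 152 152 149 140 135 141 146 147 154 153 158]
158 [114 117 129 140 141 142 141 143 148 151 149 139 137 146 151 146 153 155 159 181]
159 [113 117 129
[... 917 characters left out ...]
214 210 201]
170 [ 16  15  18  18  13  40 103 153 153 152 157 182 213 214 212 215 214 209 199 184]
171 [ 17  17  15  16  13  54 102 121 125 144 177 211 213 208 213 221 214 199 182 160]
172 [ 11  16  43  65  32  75 122 119 118 121 129 147 164 178 199 205 196 181 157 135]
173 [ 20  40 124 173 113 140 178 145 124 117 118 120 123 137 164 176 169 151 136 166]
174 [ 25  49 135 194 191 192 189 151 107 117 136 135 124 119 125 129 128 132 165 202]
175 [ 19  60 142 194 192 177 154 109 102 116 162 197 178 148 141 128 140 176 202 207]
176 [ 17  65 140 188 174 144 105 101 114 160 203 208 205 204 204 203 203 205 207 206]
177 [ 42  88 139 173 151 108 100 113 160 203 208 207 206 206 206 206 206 206 206 206]
```

```bash
python3 -m jog '[[[0.2,0,-0.45],0],[[0.2,0,-0.45],0],[[0,0,0],0],[[0,0,0],0]]' 0
python3 pr.py
```

```text
clock: 20.5
tool_pos: [0.5289, 0.0753, 0.1988]
tool_rot: [3.024, -0.063, 0.687]
ft_force: [-10.9, -2.7, 2.7]
finger_gap: 0.0006
grip_force: 4.4
clock 20.5 F [-10.9196  -2.7436   2.7381] 
local tcp [-0.0589  0.0031  0.1988] tip [-0.0507  0.0026  0.1817]
[[ 0.9017 -0.0028  0.4324]
 [ 0.0102 -0.9996 -0.0279]
 [ 0.4322  0.0295 -0.9013]]
-0.022 [array([237.2, 170.5]), array([237.1, 168.9]), array([237. , 167.3])]
-0.035 [array([241.4, 171.8]), array([241.3, 170.2]), array([241.3, 168.5])]
-0.05 [array([246.3, 173.3]), array([246.2, 171.6]), array([246.2, 170. ])]
      [230 231 232 233 234 235 236 237 238 239 240 241 242 243 244 245 246 247 248 249]
154 [117 132 153 153 152 153 152 151 149 148 141 128 118 134 147 152 146 153 156 163]
155 [114 127 151 152 152 151 152 153 153 149 141 134 135 146 147 144 152 158 182 210]
156 [113 123 142 144 145 147 150 152 148 139 134 136 144 146 146 152 158 181 211 214]
157 [114 122 139 142 141 142 142 143 139 135 141 146 146 151 153 157 181 210 214 213]
158 [113 117 128 140 141 140 139 135 136 147 151 145 152 154 158 181 209 214 212 212]
159 [113 117 129 
[... 916 characters left out ...]
174 148 134]
170 [ 14  17  20  17  17  60 114 140 132 123 118 118 121 135 155 165 159 143 139 176]
171 [ 16  16  18  12  36 126 190 192 188 172 138 130 116 119 122 124 124 137 175 203]
172 [ 14  14  43  64  43 128 194 194 186 167 114 109 124 150 147 145 150 176 203 206]
173 [ 19  41 123 172 111 140 190 184 164 117 101 117 164 203 204 204 203 204 206 206]
174 [ 25  47 135 194 190 190 188 156 113 102 114 160 202 208 207 206 206 206 205 205]
175 [ 16  60 141 194 191 177 153 110 102 114 161 202 208 206 206 205 205 205 205 205]
176 [ 16  63 142 189 174 145 105 100 113 160 202 207 206 205 205 205 205 205 205 205]
177 [ 44  87 139 173 151 108 100 114 160 202 207 206 206 206 205 205 205 205 205 205]
```

```bash
python3 -m jog '[[[0.07,0,-0.14],0],[[0,0,0],0],[[0,0,0],0]]' 0
sed -i 's/range(154,178)/range(164,174)/;s/^for x in.*$//' pr.py; python3 pr.py
python3 -m jog '[[[-0.5,0,-0.24],0],[[-0.9,0,-0.43],0],[[-1.8,0,-0.86],0],[[0,0,0],0]]' 0
python3 pr.py
```

```text
clock: 20.85
tool_pos: [0.5289, 0.0753, 0.1999]
tool_rot: [3.025, -0.063, 0.686]
ft_force: [-7.9, -2.5, -1.5]
finger_gap: 0.0004
grip_force: 3.8
clock 20.85 F [-7.9074 -2.4871 -1.4578] 
local tcp [-0.0589  0.0031  0.1999] tip [-0.0507  0.0026  0.1827]
[[ 0.9018 -0.003   0.432 ]
 [ 0.01   -0.9996 -0.0278]
 [ 0.4319  0.0294 -0.9014]]
      [230 231 232 233 234 235 236 237 238 239 240 241 242 243 244 245 246 247 248 249]
164 [115 120 132 145 152 153 155 175 207 213 214 213 212 213 213 212 212 214 215 213]
165 [113 117 134 151 155 157 154 157 166 182 209 212 213 213 210 209 214 214 212 206]
166 [ 75  73  89  96 132 155 155 153 152 156 164 182 212 208 199 212 215 212 204 193]
167 [ 33  28  34  32  59  84 109 132 148 155 156 181 212 209 213 220 213 203 189 172]
168 [ 23  21  19  16  15  23  52  92 117 123 150 192 211 202 209 218 205 188 168 143]
169 [ 13  18  17  19  14  20  66 110 116 114 119 131 139 145 176 190 181 165 139 136]
170 [ 15  17  19  16  17  66 140 178 145 128 123 118 118 127 146 153 146 131 133 175]
171 [ 15  16  17  12  34 125 191 195 188 182 167 136 131 121 125 121 123 138
[... 760 characters left out ...]
214 212 206]
166 [ 75  73  90  94 134 155 154 152 152 156 164 183 211 209 206 213 215 212 204 192]
167 [ 34  29  34  34  56  84 109 133 148 155 155 180 212 209 213 220 213 202 189 172]
168 [ 17  18  15  14  16  24  52  92 116 121 149 192 211 201 208 218 204 188 168 143]
169 [ 16  17  19  18  14  19  65 109 117 117 119 131 138 146 176 189 182 165 139 135]
170 [ 17  17  21  13  17  66 140 177 150 139 123 117 118 126 147 153 146 130 134 174]
171 [ 16  16  18   9  37 124 191 194 189 183 167 136 131 121 124 122 123 139 174 202]
172 [ 14  15  44  62  44 128 193 193 185 167 121 110 127 162 175 163 176 201 204 206]
173 [ 19  39 123 172 111 141 190 182 163 117 102 116 163 202 205 203 204 206 206 206]
```

The lip has stayed at ≈0.2065 against the tip's ≈0.207. I'll retreat clear and take a last look.

```bash
python3 -m jog '[[[-3,0,-2],0],[[-3,0,-2],0],[[-2,0,-3],0],[[0,0,0],0],[[0,0,0],0]]' 0
python3 - <<'E'
from ov import *
C=cap('scene');a=cv2.resize(C['pixels'][130:250,205:335],None,fx=4.5,fy=4.5,interpolation=3)
cv2.imwrite('pics/s7.png',a)
T=cap('top');print([proj(T,W(P,(-.054,y,.106)))[0] for y in(-.1435,-.166)],[(proj(C,W(P,(-.054,y,.106)))[0]-[205,130])*4.5 for y in(-.1435,-.166)])
E
```

```text
clock: 21.85
tool_pos: [0.3937, 0.0831, 0.2303]
tool_rot: [3.022, -0.064, 0.7]
ft_force: [0.5, -0.6, -0.2]
finger_gap: 0.0005
grip_force: 0.0
[array([344.1517, 179.4878]), array([351.2671, 179.8573])] [array([380.5356, 141.8169]), array([393.6278, 128.734 ])]
```

View pics/s7.png

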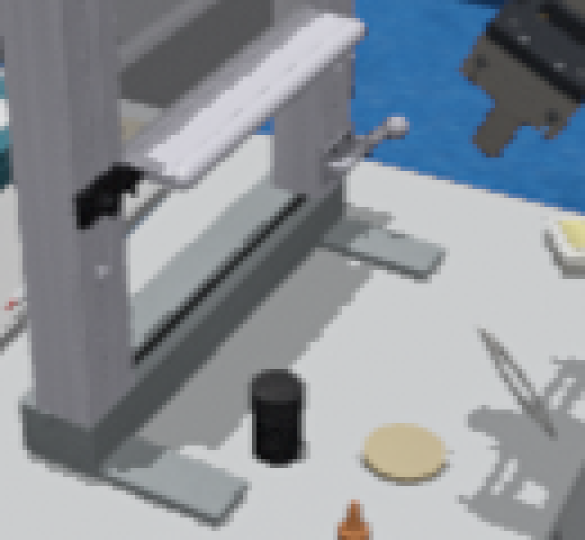

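The lip end at (140,170) is level with the pointer tip. The knob at (397,126) matches the predicted fully-back position of (394,129). The can, dish and tweezers haven't moved and the robot is clear, so I'm handing it in.

```bash
python3 -c "
from station import env
print(env.sign_off())"
```

```text
the job is handed in; nothing more can be done
None
```

The job is handed in: the bolt is pushed back to its stop, the lip stands level with the pointer (about 0.5 to 1 mm below it by my camera measurement), and the robot is clear; no other item I could see in the last picture had moved.

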